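# Seat the V-block in its nest and hold the lens barrel pressed into the V

## Task

Set the loose aluminium V-block into the blue nest on the optical base plate, flat and fully home, and let go of it. Then take the lens barrel out of its tray, lay it in the V, centred lengthwise on the block, and press it gently but firmly down (with about 10 to 20 N) so that it bears on both sloping faces. Finish while still holding it pressed down like that, so that a colleague can fit the clamp, and leave the tip box, the tube rack and the timer where they are.

Things in the scene. Friction and masses are not known exactly. Their poses are not given: they have to be found in the camera images.
- pocket_floor (a point): Centre of the flat floor of the pocket in the blue nest block (104 x 74 mm, fixed); x along the pocket's long side, z up. The pocket is 84 mm (x) x 54 mm (y) and 7 mm deep; its rim is 21 mm above the bench.
- fixture: The fixed aluminium base plate that carries the nest; origin on the bench, 14 mm below the pocket floor's centre, same axes. The plate is 150 mm wide, 10 mm thick and runs from x = -85 to +165 mm. A black mirror mount, 45 mm across, stands on it at x = 130 mm, its top 78 mm above the bench.
- vblock_mid (a point): Middle of the loose bright aluminium V-block, half-way up, 16 mm above its flat underside; x along the V, z up, alike both ways round. Starts upright on the bench. Grip it across y by its waist: the middle 46 mm of x is only 30 mm wide, with vertical sides between 10 and 23.5 mm above the underside.
- vblock: The same V-block (about 0.22 kg); origin: centre of its underside. Foot 80 mm (x) x 50 mm (y) x 10 mm high, to enter the pocket with 2 mm play all round. At each end stands a V land 17 mm long in x, 50 mm wide, top 32 mm above the underside. Fingers fit over the foot beside the waist, between the lands, also with a barrel in the V.
- vface_a: The 45 degree V face (on both lands) on the +y side of the V-block and part of it; origin and axes as body vblock. The two faces, prolonged, meet 14 mm above the underside, so a seated barrel's axis lies 42.3 mm above the underside (26.3 mm above point vblock_mid); it touches only the lands.
- vface_b: The 45 degree V face (on both lands) on the -y side of the V-block and part of it; origin and axes as body vblock.
- barrel_mid (a point): Middle of the dark round lens barrel (rigid cylinder, 40 mm diameter, 110 mm long, about 0.18 kg), on its axis at mid length; x along the axis, y and z turn as it rolls. Orange ring near one end; either end may face either way. Starts lying in the tray, axis level, 30 mm above the bench.
- barrel: The lens barrel again, as a body; same origin and axes as point barrel_mid.
- tray: Fixed white tray, 150 x 78 x 4 mm, with two black rubber saddles, each 16 mm long, 46 mm either side of its middle, that carry the barrel along the tray's x; they reach 20 mm above the bench. Between them only the 4 mm floor lies under the barrel: room for the fingers. Origin: centre of the underside.
- tipbox: Blue pipette-tip box with red tips, 85 x 120 x 52 mm, a bystander. Origin: centre of the underside.
- tuberack: Orange tube rack, 80 x 170 x 37 mm, a bystander. Origin: centre of the underside.
- timer: White bench timer, 60 x 75 x 20 mm, a bystander. Origin: centre of the underside.

How it is judged:
By the outcome, as a careful person would: the job done as asked, in the order asked, and still so for the second after the job is handed in, while the arm keeps its last pose, push and grip.
It also fails if it takes over 69 s, if anything falls off the work surface, if the arm or the gripper's body presses on something with over 40 N, if the wrist force passes 120 N, or if a joint passes its speed limit or range.

## Robot

A 6-joint arm with a two-finger parallel gripper is mounted at the origin on the work surface. World frame = base frame: x ahead of the robot, y to its left, z up, the work surface at z = 0. Lengths are in m, angles in degrees, forces in N, time in s.
With the tool pointing down it reaches from about 0.3 to 0.75 m from the base axis. Payload 8.5 kg.
Tool frame: the origin (TCP) lies midway between the tips of the shut fingers; the grasp point (between the pads) lies 19 mm behind it; z points along the fingers, y is the direction in which the jaws open and shut (so a half turn about z gives the same grasp; the last joint's range is limited). The gripper opens to 85 mm and grips with 20 to 120 N. Pads are 22 mm wide; open, the fingers measure 114 mm over their backs; the gripper's body (76 mm by 85 mm) begins 54 mm behind the grasp point. The pads swing forward as they close: fully open they stand 13 mm farther back than shut.
Start: joints at [-83.268, 21.807, 74.336, -0, 83.858, -12.336], TCP at [0.18, -0.52, 0.231] pointing down, gripper open.
Joint ranges: [-178.18, 178.18], [-50.72, 133.34], [12.68, 142.11], [-81.47, 261.47], [9.98, 163.14], [-165.26, 165.26]. Speed limits (degrees/s): [136.94, 136.94, 180, 180, 180, 180].

## Interface

Orientations are given as a 3x3 rotation matrix whose columns are the frame's x, y, z axes.
In Python, from rig import env, viewer, ticket gives the robot as it stands. The module is installed in compiled form; this text tells all that it offers.
- The arm moves only by the shell command python3 -m pendant 'ROWS' [FORCE]. ROWS is JSON, a list of rows, each a list of 3 entries, a list of its own where there are three numbers: the shift along the world's x, y, z in mm, then the turn about the world's z in rad, then the opening, from -1 (shut) to 1 (fully open). A call has 1 to 12 rows; each row shifts and turns the pose as measured when the row begins; what a row does not reach is not made up. A row lasts 1/8 s, in which the tool goes at most 62.5 mm and 10.7 degrees, less where a joint would pass 70% of its speed; a pose out of reach is approached as far as the arm can. A call with a gripper value outside its range is refused whole. The fingers move at their own pace and stop on an object; FORCE is the grip in N (left out, the last holds). Time passes only in rows, so rows that do not move let the fingers close. It gives the time, the measured TCP pose, the force and the opening at its end, in the units of the state.
- env.observe(): the state, without advancing time (a new reading comes with each control period).
- viewer.get_image(name): name is "scene" or "side" or "wrist"; returns (picture, depth): 420x560x3 uint8, red, green, blue; 420x560 float32, m along the optical axis (not along the pixel's ray), 0 where there is no reading.
- viewer.camera_params(name): a dict with "fx", "fy", "cx", "cy" (pixels), "rvec" (rotation vector, rad) and "tvec" (3), from world to camera coordinates, as OpenCV has them; the wrist camera has in their place "T_tool_cam" (4x4, takes a point from camera to tool coordinates, whose origin is the TCP and whose axes are the flange's). Camera axes: x right, y down, z forward; pixel columns grow to the right and rows downward; lengths in m; the calibration is good to about 2 mm. A picture is of the moment at which its call begins: read the wrist's pose just before it. camera_params takes no time and is no camera call.
- ticket.close_job(): hands the job in, once; it reports no verdict.
The state is a dict: "time_s": time; "q": joint angles; "qvel": joint speeds; "joint_efforts": joint torques, N m; "position": TCP position; "tool_rot": TCP orientation; "ft_force": force on the tool from outside, world axes, zero at the start; "wrist_torque": the same for the moment, N m; "grip_width": finger opening in m.
Only numpy, scipy, OpenCV 4.12 (cv2) and the standard library are available. Lean on these libraries where they do the work, as an engineer would, in place of code of your own. Each camera call takes 0.05 s, during which the arm holds its last target. There are 200 camera calls.

## Working session

There is one attempt and no reset: what is moved stays moved. The work goes in short steps, Python scripts to look and compute and a shell command to move; the robot and the scene stay as the last step left them, time stands still between calls to the robot, and variables do not carry over. Pictures are saved under pics/ and viewed, about 8 in all and at most 12, crops included, and the job is handed in when it is done.

```bash
mkdir -p pics; ls; cat > h.py <<'E'
import numpy as np, cv2
from rig import env, viewer, ticket
def cam(name):
    s=env.observe(); p=viewer.camera_params(name)
    K=np.array([[p['fx'],0,p['cx']],[0,p['fy'],p['cy']],[0,0,1]])
    if 'rvec' in p:
        R=cv2.Rodrigues(np.array(p['rvec'],float))[0]; t=np.array(p['tvec'],float).ravel()
        Rw=R.T; C=-R.T@t
    else:
        T=np.array(p['T_tool_cam']); Rt=np.array(s['tool_rot'])
        Rw=Rt@T[:3,:3]; C=Rt@T[:3,3]+np.array(s['position'])
    return K,Rw,C
def shot(name,fn=None):
    c=cam(name); im,d=viewer.get_image(name)
    if fn: cv2.imwrite('pics/'+fn,im[:,:,::-1])
    return im,d,c
def ray(c,u,v,z):
    K,R,C=c; r=R@np.linalg.inv(K)@np.array([u,v,1.]); return C+r*(z-C[2])/r[2]
def cloud(d,c):
    K,R,C=c; v,u=np.mgrid[:d.shape[0],:d.shape[1]]
    P=np.stack([(u-K[0,2])/K[0,0]*d,(v-K[1,2])/K[1,1]*d,d],-1)
    return P@R.T+C
def proj(c,P):
    K,R,C=c; q=K@(R.T@(np.array(P)-C)); return q[:2]/q[2]
E
python3 - <<'E'
from h import *
s=env.observe(); print({k:np.round(v,3).tolist() for k,v in s.items()})
ims=[]
for n in ['scene','side','wrist']:
    im,d,c=shot(n,n+'0.png'); np.savez(n+'0.npz',im=im,d=d,K=c[0],R=c[1],C=c[2]); print(n,c[2],c[1][:,2], (d>0).mean())
E
```

```text
pics
{'time_s': 0.0, 'q': [-83.266, 21.843, 74.385, 0.003, 83.857, -12.336], 'qvel': [0.063, -0.016, -0.062, 0.005, 0.06, 0.06], 'joint_efforts': [0.003, -44.845, -23.127, -0.0, 0.005, 0.0], 'position': [0.18, -0.52, 0.231], 'tool_rot': [[0.945, 0.327, -0.0], [0.327, -0.945, 0.001], [0.0, -0.001, -1.0]], 'ft_force': [0.531, -0.064, 0.257], 'wrist_torque': [-0.008, -0.011, 0.016], 'grip_width': 0.086}
scene [ 1.16321371 -0.30739205  0.77564887] [-0.56672034  0.33827665 -0.75126358] 0.9960714285714286
side [ 0.29452829 -0.59130113  0.62804597] [ 0.33806728  0.66717434 -0.66376872] 0.9959608843537415
wrist [ 0.24285104 -0.49883317  0.37330689] [-0.24952754 -0.08537906 -0.96459651] 0.9960416666666667
```

View pics/scene0.png

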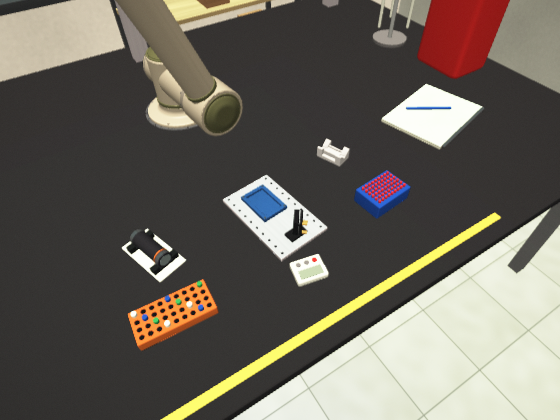

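View pics/side0.png

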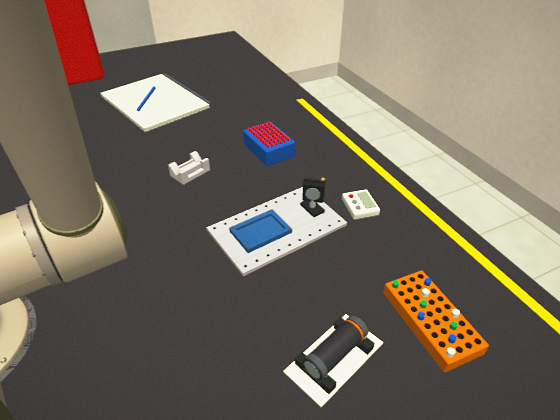

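The scene view shows the V-block at (333,152), the nest at (264,203), and the barrel on its tray at (152,247). In the side view they are at (188,168), (261,230) and (335,347). Next I measure them.

```bash
python3 - <<'E'
from h import *
rois={'scene':{'vb':(312,135,356,172),'nest':(238,180,292,225),'barrel':(118,222,190,282)},
      'side':{'vb':(162,145,216,190),'nest':(224,205,298,256),'barrel':(280,308,388,408)}}
for n in rois:
    z=np.load(n+'0.npz'); im=z['im'];d=z['d'];c=(z['K'],z['R'],z['C']); P=cloud(d,c)
    hsv=cv2.cvtColor(im,cv2.COLOR_RGB2HSV)
    for o,(a,b,e,f) in rois[n].items():
        p=P[b:f,a:e].reshape(-1,3); h=hsv[b:f,a:e].reshape(-1,3)
        if o=='nest': m=(h[:,0]>95)&(h[:,0]<125)&(h[:,1]>130)
        elif o=='vb': m=(h[:,2]>110)
        else: m=(p[:,2]>0.022)
        q=p[m]; r=cv2.minAreaRect((q[:,:2]*1000).astype(np.float32))
        print(n,o,m.sum(),'zpct',np.round(np.percentile(q[:,2],[2,25,50,75,98])*1e3,1),'rect mm',np.round(r[0],1),np.round(r[1],1),round(r[2],1), 'mean',np.round(q.mean(0)*1e3,1))
        if o=='barrel':
            t=q[q[:,2]>0.045]; 
            (vx,vy,x0,y0)=cv2.fitLine((t[:,:2]*1000).astype(np.float32),cv2.DIST_L2,0,.01,.01).ravel()
            print(' crest',len(t),np.degrees(np.arctan2(vy,vx)),x0,y0)
        if o=='vb':
            t=q[q[:,2]>0.024]; print(' top',cv2.minAreaRect((t[:,:2]*1000).astype(np.float32)))
        if o=='nest':
            t=q[q[:,2]>0.018]; print(' rim',cv2.minAreaRect((t[:,:2]*1000).astype(np.float32)))
E
```

```text
scene vb 514 zpct [ 1.5 12.3 19.6 25.5 34.4] rect mm [ 7.774e+02 -3.000e-01] [ 92.8 981.9] 46.1 mean [489.4 276.8  20.5]
 top ((793.8111572265625, -16.082275390625), (92.75210571289062, 936.3096923828125), 46.08345413208008)
scene nest 852 zpct [12.7 15.1 17.  21.6 24.9] rect mm [ 840.3 -113.1] [110.3 745.6] 67.4 mean [551.1   6.5  20.8]
 rim ((840.288818359375, -113.10404968261719), (110.26580047607422, 745.6237182617188), 67.37890625)
scene barrel 819 zpct [22.5 40.1 46.6 49.9 53. ] rect mm [ 818.6 -279.3] [685.3  92.5] 3.0 mean [ 554.7 -294.8   55.1]
 crest 476 0.40028402 556.1569 -294.57584
side vb 788 zpct [ 1.7 12.2 20.4 25.9 35.3] rect mm [ 419.7 -112.7] [985.   94.9] 80.8 mean [480.7 271.2  23.1]
 top ((415.09619140625, -138.76516723632812), (932.0578002929688, 92.5761947631836), 80.75366973876953)
side nest 1416 zpct [13.9 15.7 17.1 22.1 24.5] rect mm [ 456.  -276.2] [697.7 120.9] 72.7 mean [541.7   2.7  22.4]
 rim ((456.04730224609375, -276.25885009765625), (697.7081909179688, 120.67899322509766), 72.6693115234375)
side barrel 2048 zpct [ 22.4  40.9  47.1  49.9 628. ] rect mm [ 418.6 -403.3] [438.3 104.4] 43.2 mean [ 524.8 -306.9   56.5]
 crest 1228 46.367012 524.2891 -306.81808
```

```bash
cat > meas.py <<'E'
from h import *
def rect(q):
    r=cv2.minAreaRect((q[:,:2]*1000).astype(np.float32)); b=cv2.boxPoints(r)
    e=b[1]-b[0]; g=b[2]-b[1]
    if np.linalg.norm(g)>np.linalg.norm(e): e,g=g,e
    return 'c',np.round(r[0],1),'L,W',round(float(np.linalg.norm(e)),1),round(float(np.linalg.norm(g)),1),'ang long',round(float(np.degrees(np.arctan2(e[1],e[0]))%180),1)
def meas(im,d,c,o,box,lo=None,hi=.1):
    P=cloud(d,c); hsv=cv2.cvtColor(im,cv2.COLOR_RGB2HSV); a,b,e,f=box
    p=P[b:f,a:e].reshape(-1,3); h=hsv[b:f,a:e].reshape(-1,3)
    ok=(d[b:f,a:e].ravel()>0)&(p[:,2]<hi)
    if o=='nest': m=(h[:,0]>95)&(h[:,0]<125)&(h[:,1]>130)
    elif o=='vb': m=(h[:,2]>110)&(p[:,2]>.004)
    else: m=(p[:,2]>0.022)
    if lo: m&=p[:,2]>lo
    return p[m&ok]
E
python3 - <<'E'
from meas import *
rois={'scene':{'vb':(312,135,356,172),'nest':(238,180,292,225),'barrel':(118,222,190,282)},
      'side':{'vb':(162,145,216,190),'nest':(224,205,298,256),'barrel':(280,308,388,408)}}
for n in rois:
    z=np.load(n+'0.npz'); c=(z['K'],z['R'],z['C'])
    for o,bx in rois[n].items():
        q=meas(z['im'],z['d'],c,o,bx); print(n,o,*rect(q),'z',np.round(np.percentile(q[:,2],[5,50,95])*1e3,1))
        if o=='barrel':
            t=q[q[:,2]>.042]; l=cv2.fitLine((t[:,:2]*1000).astype(np.float32),cv2.DIST_L2,0,.01,.01).ravel()
            print(' axis',np.degrees(np.arctan2(l[1],l[0]))%180,l[2:]); print(' hi',*rect(t))
        else:
            print(' hi',*rect(q[q[:,2]>(.024 if o=='vb' else .0185)]))
E
```

```text
scene vb c [478.5 296. ] L,W 87.5 82.5 ang long 110.0 z [ 7.4 20.5 33.4]
 hi c [484.8 281.8] L,W 79.9 53.3 ang long 20.7
scene nest c [546.2   7.3] L,W 106.0 73.2 ang long 7.3 z [13.3 17.  23.9]
 hi c [547.6   7.5] L,W 103.1 73.2 ang long 7.3
scene barrel c [ 537.1 -294. ] L,W 113.0 69.3 ang long 17.8 z [23.5 46.5 51.8]
 axis 17.728655 [ 540.2546 -294.303 ]
 hi c [ 536.8 -294.3] L,W 111.9 34.5 ang long 16.9
side vb c [487.7 291. ] L,W 98.9 70.7 ang long 22.5 z [ 6.3 21.  33.8]
 hi c [484.4 281.3] L,W 82.2 53.4 ang long 19.6
side nest c [544.    7.4] L,W 102.4 76.2 ang long 7.3 z [14.4 17.1 23.8]
 hi c [544.2   7.6] L,W 102.1 76.2 ang long 7.1
side barrel c [ 535.5 -293.8] L,W 113.3 69.5 ang long 18.2 z [25.  46.9 51.4]
 axis 17.687687 [ 532.25415 -297.31702]
 hi c [ 535.3 -294.2] L,W 112.7 34.0 ang long 18.3
```

```bash
python3 -m pendant '[[[10,45,0],0,1],[[12,50,0],0,1],[[15,52,0],0,1],[[19,52,0],0,1],[[19,52,0],0,1],[[19,52,0],0,1],[[19,52,0],0,1],[[19,52,0],0,1],[[19,52,0],0,1],[[22,52,0],0,1],[[22,52,0],0,1],[[22,52,0],0,1]]' 40
```

```text
time_s: 1.65
position: [0.398, 0.1136, 0.2293]
tool_rot: [[0.948, 0.319, 0.003], [0.319, -0.948, 0.002], [0.004, -0.001, -1.0]]
ft_force: [1.6, -1.0, 1.3]
grip_width: 0.0855
```

```bash
python3 -m pendant '[[[22,48,-5],0,1],[[22,48,-10],0,1],[[20,40,-10],0,1],[[12,22,-5],0.02,1],[[4,5,0],0.01,1],[[0,0,0],0,1]]' && python3 - <<'E'
from meas import *
s=env.observe(); print(np.round(s['position'],4), np.degrees(np.arctan2(s['tool_rot'][1][0],s['tool_rot'][0][0])))
im,d,c=shot('wrist','w1.png'); np.savez('w1.npz',im=im,d=d,K=c[0],R=c[1],C=c[2])
P=cloud(d,c); m=(d>0)&(P[...,2]>.027)&(P[...,2]<.04); q=P[m]
q=q[np.linalg.norm(q[:,:2]-[.4846,.2815],axis=1)<.07]
print(len(q),*rect(q),np.median(q[:,2]))
E
```

```text
time_s: 2.4
position: [0.4794, 0.2856, 0.1967]
tool_rot: [[0.935, 0.354, 0.001], [0.354, -0.935, 0.001], [0.002, -0.0, -1.0]]
ft_force: [-0.8, -0.5, 0.7]
grip_width: 0.0855
[0.4794 0.2856 0.1967] 20.704015683563917
1170 c [485.2 280.8] L,W 80.0 49.7 ang long 19.9 0.031430933151652296
```

View pics/w1.png

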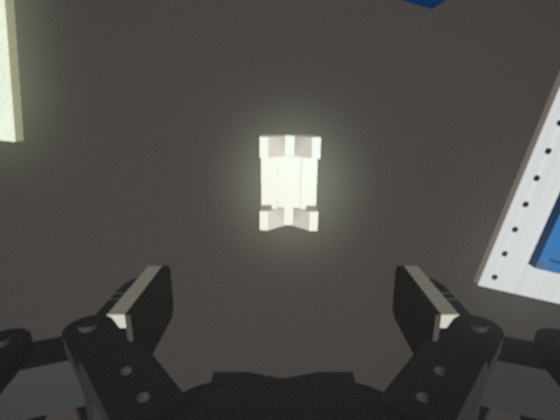

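The wrist view shows the V-block upright at (290,183), aligned with the jaws. It measures (485.2, 280.8) at 19.9°, with its top at 31.4 mm. I'll descend and grip it.

```bash
python3 -m pendant '[[[6,-5,-40],-0.014,1],[[0,0,-45],0,1],[[0,0,-40],0,1],[[0,0,-25],0,1],[[0,0,-12],0,1],[[0,0,0],0,1]]'
```

```text
time_s: 3.2
position: [0.4856, 0.2751, 0.0351]
tool_rot: [[0.943, 0.333, 0.008], [0.333, -0.943, 0.002], [0.009, 0.001, -1.0]]
ft_force: [0.3, 0.2, 1.0]
grip_width: 0.0851
```

```bash
python3 -m pendant '[[[0,5.5,0],0.008,1],[[0,0,-12],0,1],[[0,0,-9],0,1],[[0,0,0],0,1]]'
```

```text
time_s: 3.7
position: [0.4867, 0.2812, 0.0152]
tool_rot: [[0.94, 0.341, 0.013], [0.341, -0.94, 0.004], [0.013, 0.001, -1.0]]
ft_force: [-0.0, -1.0, -0.3]
grip_width: 0.0852
```

```bash
python3 -m pendant '[[[-1,0,-3],0,1],[[0,0,0],0,-1],[[0,0,0],0,-1],[[0,0,0],0,-1],[[0,0,0],0,-1],[[0,0,0],0,-1],[[0,0,0],0,-1]]' 50
```

```text
time_s: 4.58
position: [0.4861, 0.2813, 0.0127]
tool_rot: [[0.94, 0.341, 0.014], [0.341, -0.94, 0.004], [0.015, 0.001, -1.0]]
ft_force: [0.5, 0.5, 0.1]
grip_width: 0.0285
```

```bash
python3 -m pendant '[[[0,0,0],0,-1],[[0,0,0],0,-1],[[0,0,10],0,-1],[[0,0,30],0,-1],[[0,0,40],0,-1],[[0,-10,40],0,-1],[[0,0,0],0,-1]]'
```

```text
time_s: 5.45
position: [0.4846, 0.2707, 0.1371]
tool_rot: [[0.94, 0.341, 0.011], [0.341, -0.94, 0.003], [0.012, 0.001, -1.0]]
ft_force: [0.3, 0.1, -2.4]
grip_width: 0.0287
```

```bash
python3 -m pendant '[[[8,-35,0],-0.03,-1],[[10,-45,0],-0.04,-1],[[10,-45,0],-0.04,-1],[[10,-45,0],-0.04,-1],[[10,-45,0],-0.04,-1],[[8,-30,0],-0.03,-1],[[5,-15,0],0,-1],[[0,0,0],0,-1],[[0,0,0],0,-1]]' && python3 - <<'E'
from meas import *
s=env.observe(); print(np.round(s['position'],4), np.degrees(np.arctan2(s['tool_rot'][1][0],s['tool_rot'][0][0])))
im,d,c=shot('wrist','w2.png'); np.savez('w2.npz',im=im,d=d,K=c[0],R=c[1],C=c[2])
q=meas(im,d,c,'nest',(0,0,560,420)); print(*rect(q),np.percentile(q[:,2],[5,50,95]))
E
```

```text
time_s: 6.58
position: [0.5418, 0.0058, 0.1301]
tool_rot: [[0.992, 0.124, -0.002], [0.124, -0.992, 0.004], [-0.002, -0.004, -1.0]]
ft_force: [0.1, -0.2, -2.6]
grip_width: 0.029
[0.5418 0.0058 0.1301] 7.145434842053881
c [581.   11.5] L,W 71.5 33.5 ang long 97.1 [0.0130535  0.01462085 0.02178992]
```

View pics/w2.png

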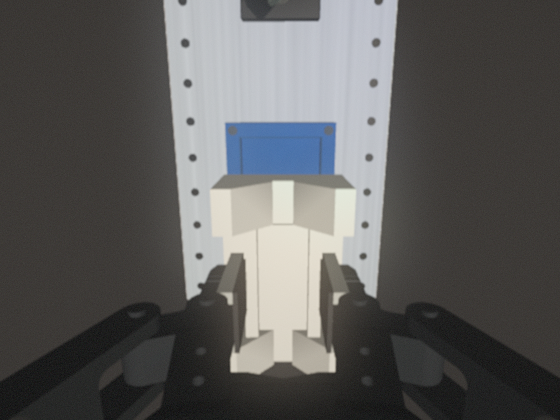

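The wrist view shows the block held level between the pads, with the pocket's far edge visible at (280,123). Now I compute the relative offset in the tool frame.

```bash
cat > rel.py <<'E'
from meas import *
import sys
z=np.load(sys.argv[1]); im,d,c=z['im'],z['d'],(z['K'],z['R'],z['C'])
s=env.observe(); Rt=np.array(s['tool_rot']); p0=np.array(s['position'])
P=cloud(d,c); hsv=cv2.cvtColor(im,cv2.COLOR_RGB2HSV); ok=d>0
a=np.radians(7.2); A=np.array([[np.cos(a),np.sin(a)],[-np.sin(a),np.cos(a)]])
blue=ok&(hsv[...,0]>95)&(hsv[...,0]<125)&(hsv[...,1]>120)&(P[...,2]<.06)
q=(P[blue][:,:2]-p0[:2])@A.T*1e3; zz=P[blue][:,2]
r=q[zz>.0185]; print('nest rect',*rect(P[blue]),'x max(edge, expect c+52)',np.percentile(r[:,0],99.5),'y',np.percentile(r[:,1],[.5,99.5]),'rim z',np.median(zz[zz>.0185]))
f=q[zz<.0165]; print(' floor xmax (c+42)',np.percentile(f[:,0],99.5),'y',np.percentile(f[:,1],[.5,99.5]),'z',np.median(zz[zz<.0165]))
# block: highest land tops relative to TCP
h=P[...,2]-p0[2]
m=ok&(hsv[...,2]>120)&(hsv[...,1]<60)&(h>-.02)&(h<.035)
b=(P[m][:,:2]-p0[:2])@A.T*1e3; hb=h[m]*1e3
k=(b[:,0]>-60)&(b[:,0]<60)&(abs(b[:,1])<35); b=b[k];hb=hb[k]
far=b[b[:,0]>20]; print('block n',len(b),'x range',np.percentile(b[:,0],[.5,99.5]),'far land y',np.percentile(far[:,1],[.5,99.5]),'far x',np.percentile(far[:,0],[.5,99.5]),'top h',np.percentile(hb[b[:,0]>20],[50,95]))
print(*rect(far/1e3))
near=b[b[:,0]<-24]
if len(near): print('near y',np.percentile(near[:,1],[.5,99.5]),'top h',np.percentile(hb[b[:,0]<-24],[50,95]))
E
python3 rel.py w2.npz
```

```text
nest rect c [580.9  11.7] L,W 72.4 33.6 ang long 97.1 x max(edge, expect c+52) 56.343045607920786 y [-34.99922608  36.66339377] rim z 0.020999980192174306
 floor xmax (c+42) 46.6238873629591 y [-25.76711267  27.45698667] z 0.01401960935153379
block n 20481 x range [-39.24858575  39.99097705] far land y [-25.848692    23.64160421] far x [20.20740883 40.07382863] top h [11.51332632 19.25407302]
c [30.1 -1.2] L,W 50.3 20.2 ang long 89.9
near y [-20.87312734  18.83450332] top h [11.03509533 19.60087619]
```

```bash
python3 -m pendant '[[[4,2.5,-25],0,-1],[[0,0,-30],0,-1],[[0,0,-18],0,-1],[[0,0,-5],0,-1],[[0,0,0],0,-1]]' && python3 - <<'E'
from meas import *
s=env.observe(); print(np.round(s['position'],4), np.degrees(np.arctan2(s['tool_rot'][1][0],s['tool_rot'][0][0])))
im,d,c=shot('wrist','w3.png'); np.savez('w3.npz',im=im,d=d,K=c[0],R=c[1],C=c[2])
E
python3 rel.py w3.npz
```

```text
time_s: 7.25
position: [0.5456, 0.0134, 0.0514]
tool_rot: [[0.991, 0.132, 0.0], [0.132, -0.991, 0.004], [0.001, -0.004, -1.0]]
ft_force: [0.9, -0.3, -1.9]
grip_width: 0.0289
[0.5456 0.0134 0.0514] 7.577876317341107
nest rect c [562.8   9.5] L,W 72.8 72.0 ang long 97.0 x max(edge, expect c+52) 52.417899271494974 y [-42.14163562  29.97149515] rim z 0.020968364258274697
 floor xmax (c+42) 41.53761888823887 y [-32.58147779  20.35240426] z 0.014010555767194122
block n 20514 x range [-39.3173932  39.8859909] far land y [-25.4208329   24.06837011] far x [20.26590819 39.97499042] top h [11.4610078  19.09796975]
c [30.  -0.7] L,W 50.5 20.1 ang long 90.4
near y [-20.91724909  18.78027095] top h [10.64906566 19.34039599]
```

```bash
python3 -m pendant '[[[0.5,-5.5,0],-0.008,-1],[[0,0,-5],0,-1],[[0,0,-5],0,-1],[[0,0,-3],0,-1],[[0,0,0],0,-1]]' && python3 - <<'E'
from meas import *
s=env.observe(); print(np.round(s['position'],4), np.degrees(np.arctan2(s['tool_rot'][1][0],s['tool_rot'][0][0])))
im,d,c=shot('wrist','w4.png'); np.savez('w4.npz',im=im,d=d,K=c[0],R=c[1],C=c[2])
E
python3 rel.py w4.npz
```

```text
time_s: 7.92
position: [0.5469, 0.0073, 0.0392]
tool_rot: [[0.992, 0.123, 0.004], [0.123, -0.992, 0.004], [0.004, -0.003, -1.0]]
ft_force: [0.2, 0.4, -1.7]
grip_width: 0.0285
[0.5469 0.0073 0.0392] 7.073711449851527
nest rect c [567.4   9.9] L,W 73.2 62.7 ang long 97.0 x max(edge, expect c+52) 51.8295371015231 y [-35.9813689   36.22284247] rim z 0.020935872611270265
 floor xmax (c+42) 40.96267834198376 y [-26.27761335  26.72617985] z 0.013993420418234759
block n 20621 x range [-39.42406044  39.90171939] far land y [-32.76076651  31.39617339] far x [20.21832987 46.31864126] top h [11.38107743 19.27809409]
c [34.9  0.2] L,W 69.4 29.9 ang long 89.9
near y [-20.65799705  18.98829008] top h [10.63450362 19.29743378]
```

```bash
python3 -m pendant '[[[-1,1,-2],0,-1],[[0,0,-3],0,-1],[[0,0,-3],0,-1],[[0,0,-3],0,-1],[[0,0,-1],0,-1],[[0,0,0],0,-1]]' 30
```

```text
time_s: 8.72
position: [0.5459, 0.0085, 0.0269]
tool_rot: [[0.992, 0.123, 0.004], [0.123, -0.992, 0.003], [0.004, -0.003, -1.0]]
ft_force: [-0.6, 0.1, 0.5]
grip_width: 0.0285
```

```bash
python3 -m pendant '[[[0,0,-1],0,-1],[[0,0,-1],0,-1],[[0,0,0],0,-1]]'
```

```text
time_s: 9.1
position: [0.546, 0.0084, 0.027]
tool_rot: [[0.992, 0.124, 0.006], [0.124, -0.992, 0.003], [0.006, -0.002, -1.0]]
ft_force: [-0.4, -0.6, -2.9]
grip_width: 0.0285
```

```bash
python3 -m pendant '[[[0,0,-2],0,-1],[[0,0,-2],0,-1]]'; python3 -m pendant '[[[0,0,-2],0,-1],[[0,0,-2],0,-1]]'
```

```text
time_s: 9.35
position: [0.5461, 0.0085, 0.0266]
tool_rot: [[0.992, 0.124, 0.008], [0.124, -0.992, 0.002], [0.008, -0.001, -1.0]]
ft_force: [-11.4, 0.2, 26.8]
grip_width: 0.0286
time_s: 9.6
position: [0.5461, 0.0085, 0.0266]
tool_rot: [[0.992, 0.125, 0.01], [0.125, -0.992, 0.001], [0.01, 0.0, -1.0]]
ft_force: [-9.4, 1.2, 22.7]
grip_width: 0.0285
```

```bash
python3 -m pendant '[[[0,0,0],0,-1],[[0,0,0],0,0.3],[[0,0,0],0,0.6],[[0,0,0],0,1],[[0,0,0],0,1],[[0,0,0],0,1],[[0,0,15],0,1],[[0,0,40],0,1],[[0,-5,50],0,1],[[0,0,30],0,1],[[0,0,0],0,1]]' && python3 - <<'E'
from meas import *
s=env.observe(); print(np.round(s['position'],4), np.degrees(np.arctan2(s['tool_rot'][1][0],s['tool_rot'][0][0])))
im,d,c=shot('wrist','w5.png'); np.savez('w5.npz',im=im,d=d,K=c[0],R=c[1],C=c[2])
P=cloud(d,c); ok=(d>0)&(np.linalg.norm(P[...,:2]-[.5455,.0075],axis=2)<.055)
hsv=cv2.cvtColor(im,cv2.COLOR_RGB2HSV)
t=P[ok&(P[...,2]>.0425)&(P[...,2]<.06)]; print('tops',len(t),*rect(t))
x=(t[:,:2]-[.5455,.0075])@np.array([.992,.125]); y=(t[:,:2]-[.5455,.0075])@np.array([-.125,.992])
A=np.c_[x,y,np.ones(len(x))]; print('plane slope,height',np.linalg.lstsq(A,t[:,2],rcond=None)[0], np.median(t[x>.02,2]),np.median(t[x<-.02,2]),np.median(t[y>.01,2]),np.median(t[y<-.01,2]))
a=P[ok&(P[...,2]>.0345)&(P[...,2]<.06)]; print('all lands',*rect(a))
b=(hsv[...,0]>95)&(hsv[...,0]<125)&(hsv[...,1]>120)&(d>0)&(P[...,2]>.0185)&(P[...,2]<.03); print('nest',*rect(P[b]))
E
```

```text
time_s: 10.98
position: [0.5462, 0.0033, 0.1695]
tool_rot: [[0.992, 0.124, 0.014], [0.124, -0.992, 0.0], [0.014, 0.001, -1.0]]
ft_force: [0.5, -0.3, -0.1]
grip_width: 0.0857
[0.5462 0.0033 0.1695] 7.152246072182512
tops 1324 c [545.8   7.4] L,W 80.4 49.9 ang long 7.0
plane slope,height [0.00026472 0.00087042 0.04541795] 0.04567982637097384 0.045708315666027316 0.0457002305882061 0.04568794763015227
all lands c [545.8   7.4] L,W 80.4 49.9 ang long 7.0
nest c [615.6 102.1] L,W 252.5 34.7 ang long 75.6
```

View pics/w5.png

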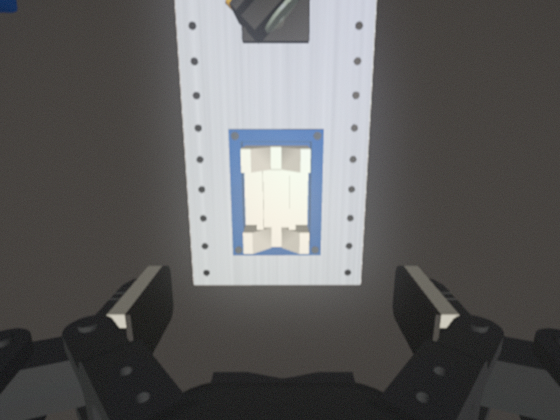

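The picture shows the block inside the nest rim at (276,200). Its tops are level at 45.7 mm (46 expected), centred at (545.8, 7.4) at 7.0°. On to the barrel.

```bash
python3 -m pendant '[[[0,-35,0],0.02,1],[[-2,-48,0],0.03,1],[[-2,-50,0],0.04,1],[[-2,-50,0],0.04,1],[[-2,-50,0],0.04,1],[[-2,-40,0],0.02,1],[[0,-20,0],0,1],[[0,-5,0],0,1],[[0,0,0],0,1]]' && cat > bar.py <<'E'
from meas import *
s=env.observe(); p0=np.array(s['position']); print(np.round(p0,4), np.degrees(np.arctan2(s['tool_rot'][1][0],s['tool_rot'][0][0])))
im,d,c=shot('wrist','w6.png'); np.savez('w6.npz',im=im,d=d,K=c[0],R=c[1],C=c[2])
P=cloud(d,c); ok=(d>0)&(np.linalg.norm(P[...,:2]-[.536,-.294],axis=2)<.07)
t=P[ok&(P[...,2]>.036)&(P[...,2]<.056)]; print(len(t),*rect(t),'top',np.percentile(t[:,2],99)*1e3)
E
python3 bar.py
```

```text
time_s: 12.15
position: [0.5307, -0.2991, 0.1584]
tool_rot: [[0.948, 0.318, -0.005], [0.318, -0.948, 0.013], [-0.0, -0.014, -1.0]]
ft_force: [-0.0, 0.4, 0.8]
grip_width: 0.0855
[ 0.5307 -0.2991  0.1584] 18.543895322482754
7656 c [ 536.9 -294.8] L,W 110.5 38.3 ang long 17.9 top 50.70678134092584
```

View pics/w6.png

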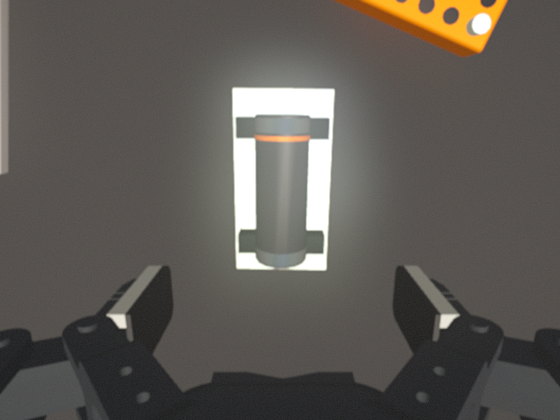

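```bash
python3 -m pendant '[[[6,4.5,-25],-0.011,1],[[0,0,-40],0,1],[[0,0,-35],0,1],[[0,0,-15],0,1],[[0,0,0],0,1]]'
```

```text
time_s: 12.82
position: [0.5388, -0.2882, 0.043]
tool_rot: [[0.949, 0.314, -0.001], [0.314, -0.949, 0.011], [0.002, -0.011, -1.0]]
ft_force: [-0.0, 0.2, 0.1]
grip_width: 0.0855
```

```bash
python3 -m pendant '[[[-2,-6.5,0],-0.008,1],[[0,0,-12],0,1],[[0,0,-10],0,1],[[0,0,-5],0,1],[[0,0,0],0,1]]'
```

```text
time_s: 13.45
position: [0.5378, -0.2959, 0.0173]
tool_rot: [[0.952, 0.306, 0.003], [0.306, -0.952, 0.008], [0.005, -0.007, -1.0]]
ft_force: [0.1, -0.8, 0.3]
grip_width: 0.0857
```

```bash
python3 -m pendant '[[[-1,1,-4],0,1],[[0,0,-3],0,1],[[0,0,0],0,1],[[0,0,0],0,-1],[[0,0,0],0,-1],[[0,0,0],0,-1],[[0,0,0],0,-1],[[0,0,0],0,-1],[[0,0,0],0,-1]]' 60
```

```text
time_s: 14.58
position: [0.5372, -0.295, 0.0106]
tool_rot: [[0.952, 0.306, 0.004], [0.306, -0.952, 0.007], [0.006, -0.006, -1.0]]
ft_force: [0.3, -0.0, 0.7]
grip_width: 0.0388
```

```bash
python3 -m pendant '[[[0,0,10],0,-1],[[0,0,35],0,-1],[[0,0,45],0,-1],[[0,10,30],0,-1],[[2,35,0],-0.02,-1],[[2,50,0],-0.03,-1],[[2,50,0],-0.04,-1],[[2,50,0],-0.04,-1],[[2,45,0],-0.04,-1],[[0,35,0],-0.02,-1],[[0,12,0],0,-1],[[0,0,0],0,-1]]'
```

```text
time_s: 16.08
position: [0.545, 0.0003, 0.1395]
tool_rot: [[0.994, 0.113, 0.008], [0.113, -0.994, 0.005], [0.009, -0.004, -1.0]]
ft_force: [0.5, 0.1, -1.8]
grip_width: 0.0383
```

```bash
cat > rel2.py <<'E'
from meas import *
import sys
s=env.observe(); Rt=np.array(s['tool_rot']); p0=np.array(s['position']); print(np.round(p0,4), np.degrees(np.arctan2(Rt[1,0],Rt[0,0])),np.round(Rt[:,2],4),np.round(s['ft_force'],1))
im,d,c=shot('wrist',sys.argv[1]+'.png'); P=cloud(d,c); hsv=cv2.cvtColor(im,cv2.COLOR_RGB2HSV)
a=np.radians(7.0); A=np.array([[np.cos(a),np.sin(a)],[-np.sin(a),np.cos(a)]])
q=(P[...,:2]-p0[:2])@A.T*1e3; h=(P[...,2]-p0[2])*1e3
m=(d>0)&(abs(q[...,0])<66)&(abs(q[...,1])<24)&(h>22)&(h<46)   # upper barrel (axis ~ +20, crest ~ +40)
m&=cv2.morphologyEx(m.astype(np.uint8),cv2.MORPH_OPEN,np.ones((5,5)))>0
b=q[m];z=h[m]; print('barrel n',len(b),'x range',np.percentile(b[:,0],[.3,99.7]))
pts=[]
for lo in range(-60,60,10):
    k=(b[:,0]>lo)&(b[:,0]<lo+10)
    if k.sum()>60:
        # circle fit in the section y,z, radius 20
        y,zz=b[k,1],z[k]; B=np.c_[2*y,2*zz,np.ones(k.sum())]; so=np.linalg.lstsq(B,y**2+zz**2,rcond=None)[0]
        print(lo+5,int(k.sum()),'y,z axis',np.round(so[:2],1),'R',round(float(np.sqrt(so[2]+so[0]**2+so[1]**2)),1),'crest',round(float(np.percentile(zz,98)),1))
E
python3 rel2.py w7
```

```text
[5.450e-01 3.000e-04 1.395e-01] 6.492152568998422 [ 0.0079  0.0054 -1.    ] [ 0.5  0.1 -1.8]
barrel n 27940 x range [-22.96732156  55.51622444]
-25 298 y,z axis [-0.8 18.8] R 19.6 crest 37.2
-15 2634 y,z axis [-0.9 20. ] R 19.0 crest 39.3
-5 3507 y,z axis [-0.8 23.6] R 17.8 crest 39.6
5 4007 y,z axis [-1.1 27.5] R 16.3 crest 41.6
15 3939 y,z axis [ 0.5 22.1] R 19.1 crest 41.0
25 3334 y,z axis [-1.2 19.8] R 19.1 crest 39.5
35 3543 y,z axis [-1.3 19.9] R 19.1 crest 39.8
45 3989 y,z axis [-1.4 19.9] R 19.6 crest 40.1
55 2689 y,z axis [-1.5 26. ] R 13.9 crest 40.0
```

View pics/w7.png

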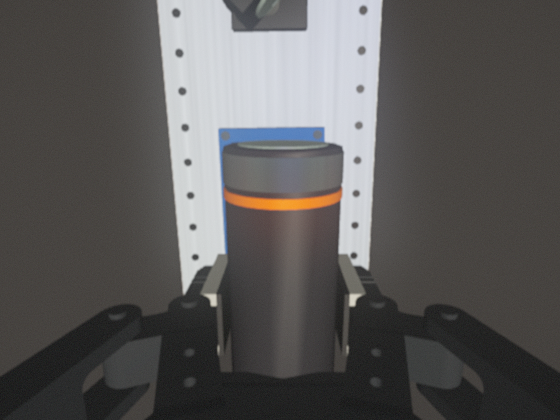

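The barrel is held level at (283,255). Its far end is 55.5 mm ahead of the TCP and its axis about 20 mm above it. I'll align it and lower it over the V.

```bash
python3 -m pendant '[[[0,8,0],0.009,-1],[[0,0,-30],0,-1],[[0,0,-30],0,-1],[[0,0,-15],0,-1],[[0,0,0],0,-1],[[0,0,0],0,-1]]'
```

```text
time_s: 16.88
position: [0.5464, 0.0038, 0.0635]
tool_rot: [[0.993, 0.117, 0.011], [0.117, -0.993, 0.004], [0.011, -0.003, -1.0]]
ft_force: [-0.3, -0.3, -1.9]
grip_width: 0.0382
```

```bash
python3 -m pendant '[[[-1,4.5,0],0.006,-1],[[0,0,-6],0,-1],[[0,0,-6],0,-1],[[0,0,-5],0,-1],[[0,0,0],0,-1],[[0,0,0],0,-1]]' && python3 rel2.py w8
```

```text
time_s: 17.62
position: [0.546, 0.0085, 0.0467]
tool_rot: [[0.992, 0.123, 0.013], [0.123, -0.992, 0.004], [0.013, -0.002, -1.0]]
ft_force: [1.1, -0.5, -2.1]
grip_width: 0.0387
[0.546  0.0085 0.0467] 7.086326362948031 [ 0.0131  0.004  -0.9999] [ 1.1 -0.5 -2.1]
barrel n 28038 x range [-23.77468197  55.35002308]
-25 340 y,z axis [-1.  18.9] R 19.5 crest 37.6
-15 2671 y,z axis [-1.  20.2] R 18.9 crest 39.2
-5 3542 y,z axis [-0.9 23.7] R 17.7 crest 39.6
5 4004 y,z axis [-0.9 27.6] R 16.3 crest 41.6
15 3892 y,z axis [ 0.6 21.5] R 19.4 crest 40.3
25 3384 y,z axis [-0.9 19.9] R 19.1 crest 39.6
35 3542 y,z axis [-0.9 20.1] R 19.2 crest 39.9
45 3996 y,z axis [-0.9 20.2] R 19.5 crest 40.4
55 2665 y,z axis [-0.9 25.7] R 14.2 crest 40.3
```

```bash
python3 -m pendant '[[[-1,0,-3],0,-1],[[0,0,-3],0,-1],[[0,0,-2],0,-1],[[0,0,0],0,-1]]'; python3 -m pendant '[[[0,0,-2],0,-1],[[0,0,0],0,-1]]'
```

```text
time_s: 18.18
position: [0.5449, 0.0084, 0.0383]
tool_rot: [[0.992, 0.123, 0.013], [0.123, -0.992, 0.004], [0.014, -0.002, -1.0]]
ft_force: [0.7, -0.4, -2.3]
grip_width: 0.0383
time_s: 18.42
position: [0.5452, 0.0083, 0.0369]
tool_rot: [[0.992, 0.123, 0.014], [0.123, -0.992, 0.004], [0.015, -0.002, -1.0]]
ft_force: [-1.0, 0.2, -0.0]
grip_width: 0.0384
```

```bash
python3 -m pendant '[[[0,0,-1.2],0,-1]]'; python3 -m pendant '[[[0,0,-1.2],0,-1]]'; python3 -c "
from h import *
for i in range(3): shot('wrist'); s=env.observe(); print(s['position'],s['ft_force'],s['wrist_torque'])"
```

```text
time_s: 18.55
position: [0.5452, 0.0083, 0.0367]
tool_rot: [[0.992, 0.124, 0.015], [0.124, -0.992, 0.003], [0.015, -0.001, -1.0]]
ft_force: [-5.3, 0.3, 16.8]
grip_width: 0.0385
time_s: 18.68
position: [0.5453, 0.0083, 0.0368]
tool_rot: [[0.992, 0.124, 0.016], [0.124, -0.992, 0.003], [0.016, -0.001, -1.0]]
ft_force: [-6.7, 0.4, 14.9]
grip_width: 0.0384
[0.5452531  0.00830002 0.0367625 ] [-4.91122226  0.42580317 12.51367376] [ 0.04429008  0.92711959 -0.01458343]
[0.54526828 0.00833677 0.03676773] [-5.9280004   0.24631112 13.50009889] [ 0.07515621  0.87128192 -0.06407677]
[0.54522837 0.00833715 0.03678   ] [-4.9572401  -0.17841189 12.95198741] [0.0662442  0.91356925 0.03984508]
```

Contact is about 15 N, but the pitch moment and the 0.9° tool tilt suggest one land may carry most of the load. I'll let the barrel settle freely in the V, re-grip it and press again.

```bash
python3 rel2.py w9 | grep -v barrel; python3 -m pendant '[[[0,0,0],0,-1],[[0,0,0],0,0.2],[[0,0,0],0,0.2],[[0,0,0],0,0.2],[[0,0,0],0,0.2]]'; python3 rel2.py w10
```

```text
[0.5452 0.0083 0.0368] 7.110938066058829 [ 0.0157  0.003  -0.9999] [-5.  -0.2 13. ]
-25 328 y,z axis [-1. 19.] R 19.6 crest 36.8
-15 2695 y,z axis [-0.9 20.4] R 18.9 crest 39.4
-5 3549 y,z axis [-0.8 23.4] R 17.9 crest 39.7
5 4068 y,z axis [-0.8 27.5] R 16.4 crest 41.4
15 3867 y,z axis [ 0.4 21. ] R 19.6 crest 40.0
25 3363 y,z axis [-0.9 19.8] R 19.1 crest 39.6
35 3566 y,z axis [-0.8 19.9] R 19.2 crest 39.7
45 3967 y,z axis [-0.8 19.9] R 19.5 crest 40.1
55 2603 y,z axis [-0.8 25. ] R 14.5 crest 39.9
time_s: 19.5
position: [0.5457, 0.0083, 0.0368]
tool_rot: [[0.992, 0.124, 0.017], [0.124, -0.992, 0.003], [0.017, -0.001, -1.0]]
ft_force: [0.0, -0.4, -0.3]
grip_width: 0.0514
[0.5457 0.0083 0.0368] 7.106141894120894 [ 0.0171  0.0028 -0.9998] [ 0.  -0.4 -0.3]
barrel n 25262 x range [-23.59668709  55.00426305]
-25 331 y,z axis [-0.8 19.1] R 19.5 crest 37.3
-15 2595 y,z axis [-0.8 19.7] R 19.2 crest 39.4
-5 2827 y,z axis [-0.8 19.7] R 19.1 crest 39.5
5 2950 y,z axis [-0.8 19.8] R 19.1 crest 39.5
15 3173 y,z axis [-0.7 19.8] R 19.1 crest 39.6
25 3386 y,z axis [-0.7 19.8] R 19.1 crest 39.5
35 3573 y,z axis [-0.7 19.9] R 19.2 crest 39.8
45 3979 y,z axis [-0.7 19.9] R 19.5 crest 40.1
55 2446 y,z axis [-0.7 25.2] R 14.4 crest 39.9
```

The barrel is centred in the V: axis at 56.5 mm, level, lengthwise offset about 0. Now I re-grip and press.

```bash
python3 -m pendant '[[[0,0,0],0,-1],[[0,0,0],0,-1],[[0,0,0],0,-1],[[0,0,0],0,-1],[[0,0,0],0,-1]]' 60; python3 -m pendant '[[[0,0,-1.2],0,-1]]'; python3 -c "
from h import *
for i in range(2): shot('wrist'); s=env.observe(); print(s['position'],s['ft_force'],s['wrist_torque'])"
```

```text
time_s: 20.18
position: [0.5457, 0.0084, 0.0371]
tool_rot: [[0.992, 0.124, 0.017], [0.124, -0.992, 0.003], [0.017, -0.001, -1.0]]
ft_force: [0.5, 0.0, 0.9]
grip_width: 0.0383
time_s: 20.3
position: [0.5457, 0.0084, 0.0369]
tool_rot: [[0.992, 0.124, 0.018], [0.124, -0.992, 0.003], [0.018, -0.001, -1.0]]
ft_force: [-6.8, 1.0, 21.3]
grip_width: 0.0384
[0.54574852 0.00834446 0.03703729] [-4.63173769  0.69582683 12.68388087] [ 0.09590308  0.68218838 -0.03278025]
[0.54574242 0.00835022 0.03701698] [-4.26622413  0.18550373 12.82954529] [ 0.07699294  0.65908239 -0.04214005]
```

```bash
python3 -c "
from h import *
for i in range(8): viewer.get_image('wrist')
s=env.observe(); print(s['time_s'],s['position'],s['ft_force'],s['grip_width'])
im,d,c=shot('side'); im2,_,_=shot('scene')
cv2.imwrite('pics/fin.png',np.hstack([im[120:400,150:540],im2[120:400,100:500]])[:,:,::-1])"
```

```text
20.8 [0.54575642 0.00835193 0.03702003] [-4.23234962  0.45522278 12.85960309] 0.038463984284192294
```

View pics/fin.png

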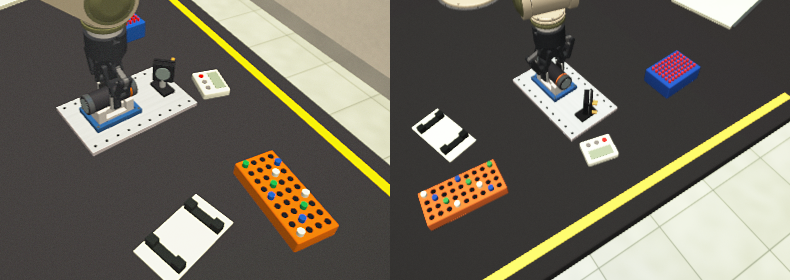

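The barrel lies in the V under the gripper at (115,95) on the left and (560,80) on the right. The tray is empty, the tip box, rack and timer haven't moved, and the push is steady at 12.9 N.

```bash
python3 -c "
from rig import ticket; print(ticket.close_job())"
```

```text
the job is handed in; nothing more can be done
None
```

The V-block is in the nest and was let go there. The barrel lies in the V, and the gripper still holds it and presses it down. I handed the job in at about 21 s.

- **V-block:** after release its tops were level at 45.7 mm (46 expected). Its centre is within about 0.5 mm of the nest's, at 7.0° against 7.0–7.3° for the nest.
- **Barrel:** with the gripper opened, it lay level in the V with its axis at about 56.5 mm (56.3 expected). Lengthwise it was within about 0.5 mm of the block's centre.
- **Push:** the downward push held at about 12.9 N for the last 0.5 s. It read 21 N for a moment as I pressed down.
- **Re-grip:** the first press showed a pitch moment that suggested one land was carrying more of the load. I opened the jaws, let the barrel settle, gripped again at 60 N and pressed; its height changed by no more than about 0.2 mm away from the pads.
- **What remains:** the tool is tilted by about 1°, with a sideways force of about 4 N along the V and a moment of about 0.7 N·m (0.9 before the re-grip). The two lands may therefore not share the load quite evenly. After the last press I checked only force and pictures, and did not measure the barrel again.
- **Bystanders:** the tip box, tube rack and timer look unmoved in the last pictures; I did not measure them.

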